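# Snap the cover onto a terminal box

### The job

Close the open terminal box on the sloping stand with the cover that fits it, the larger of the two on the mat: slide the cover's tongue under the box's fixed lip, then press the cover down along its other three edges until all three spring catches have snapped over it and it lies fully home. Let go and back off, and leave the smaller cover and everything else on the bench where it is.

Things in the scene. Friction and masses are not known exactly. Their poses are not given: they have to be found in the camera images.
- stand: Grey stand with a 150 by 150 mm foot, fixed. It carries the terminal box sloped 20 degrees, its mouth facing up and towards the robot. Origin: centre of the foot's underside; z up, -x side is the low side.
- terminal_box: Grey plastic box open at the top, 137 (x) by 120 (y) by 38 mm, fixed on the stand. Origin: centre of its underside. Own axes (they slope with it): z out of the mouth, x up the slope away from the robot, y left. All box numbers are in mm in this frame. Cavity x -64 to 63, y -55 to 55. Side and upper walls end at z 38. Terminals inside reach z 30 at most, over x -46 to 41, y -24 to 24
- seat (a point): Where the cover's origin lies when it is home: box (0, 0, 36), cover axes parallel to the box's (this point's axes are the box's). Ledges with tops at z 36 carry the cover: 6 mm wide along both sides (x -35 to 63) and along the upper wall. There is no ledge at the lower end, so the tongue may dip below there
- lip (a point): Middle of the inner lower edge of the rigid fixed lip on the box's lower wall: box (-56, 0, 41.5). The lip is 104 mm wide in y and overhangs the cavity from x -64 to x -56; underside z 41.5, top z 45.
- catch_top (a joint): Black sprung catch, 16 mm wide, in the middle of the upper wall: nose at box (58, 0, 40.5). In m: 0 = sprung in (as at the start and when snapped), grows as it is pushed outwards, up to 0.009. Above the nose a ramp leans outwards 25 degrees from box z, up to z 54: the cover's edge coming down pushes the catch back until it is below the nose and the catch springs over it
- catch_left (a joint): The same catch in the left wall, nose at box (-5, 51, 40.5). The springs push with 4 N at rest and 0.6 N per mm more; each catch needs about 9 to 18 N of pressing on the plate beside it, all the way down.
- catch_right (a joint): The same catch in the right wall, nose at box (-5, -51, 40.5). In m, 0 = sprung in.
- cover: The larger grey cover, about 100 g, flat on the mat, outer side up. Origin: centre of its underside; z out of the outer side; x away from the tongue. Plate 4 mm thick, x -54 to 62, y -54 to 54; beyond its -x edge a tongue, 80 wide, 4 thick, to x -62. A solid block stands on it to grip: x -30 to 18, y -14 to 14, top 26 mm above the underside. The rest is flat and free to press on
- cover_tongue (a point): Middle of the tongue's outer edge, mid thickness: cover (-62, 0, 2). The cover goes in tilted 12 to 18 degrees about its y, tongue end lower; tilted so with its tongue under the lip it is still clear of all catches.
- cover_top (a point): Middle of the edge opposite the tongue, mid thickness: cover (62, 0, 2) mm.
- cover_left (a point): Point of the left edge that goes under the left catch: cover (-5, 54, 2) mm.
- cover_right (a point): Point of the right edge that goes under the right catch: cover (-5, -54, 2) mm.
- small_cover: The wrong cover, smaller: grey plate 80 by 64 by 4 mm without a tongue, raised block 34 by 26 mm, 22 mm high in all. Lies on the mat. Origin: centre of its underside. Leave it.
- mat: Black rubber mat, fixed, 340 (x) by 230 (y) by 3 mm, on which both covers lie, one near each end. Origin: on its underside, 85 mm from its centre towards its far (+x) end. It lies on one side of the bench's middle and the stand on the other.
- spray_can: Aluminium spray can standing between the mat and the stand, 44 mm across, 160 mm high. Origin: centre of its underside. Leave it standing.
- terminal_strip: White terminal strip 46 by 16 by 18 mm on the mat beside the covers. Origin: centre of underside.
- screw_jar: Small glass jar, 40 mm across, 42 mm high, in front of a corner of the stand. Origin: centre of underside.
- multimeter: Black multimeter lying flat, 140 by 72 by 42 mm, at the back. Origin: centre of underside.
- wire_spool: Spool of copper wire, 68 mm across, 48 mm high, between the mat and the stand on the robot's side of the can. Origin: centre of underside.
- screwdriver: Screwdriver lying at the left of the bench. Origin under its middle.
- spanner: Spanner lying at the right of the bench. Origin under its middle.
Mind the look-alikes: they are no part of the job. What is shaped like the stand but pink or yellow is not meant.

How it is judged:
On the way, in this order (a step that is already met when the one before it is completed fails the run):
1. the cover's tongue is under the fixed lip (x of cover_tongue in the frame of terminal_box between -0.066 and -0.0585 m and z of cover_tongue in the frame of terminal_box between 0.02 and 0.0415 m and y of cover_tongue in the frame of terminal_box between -0.006 and 0.006 m), for 0.15 s.
2. all three catches have snapped over the cover and it lies home (all of step 1 and z of cover_top in the frame of terminal_box between 0.036 and 0.04 m and z of cover_left in the frame of terminal_box between 0.036 and 0.04 m and z of cover_right in the frame of terminal_box between 0.036 and 0.04 m and x of cover_top in the frame of terminal_box above 0.0575 m and z of cover_tongue in the frame of terminal_box above 0.0345 m and value of joint each of catch_top, catch_left, catch_right below 0.003 m), for 0.2 s.
At the end, for the whole second after the job is handed in: The larger cover is home: tongue under the lip (within 6 mm of the middle), its other three edges within 2 mm of their height on the ledges, all catches sprung back to within 3 mm; it is released and still; every other loose thing within 30 mm of its start, the can standing (all of step 2 and linear speed of cover below 0.02 m/s and contact force between the fingers and cover below 0.2 N and distance of each of terminal_strip, screw_jar, spray_can, multimeter, wire_spool, screwdriver, spanner, small_cover from where it was at the start of the episode below 0.03 m and angle between spray_can's own z axis and vertical below 0.3 rad); the robot touches nothing.
It fails at once if the spray can is knocked over (angle between spray_can's own z axis and vertical above 0.6 rad).
It fails at once if the smaller cover or another bystander is pushed away by more than 50 mm (distance of any of terminal_strip, screw_jar, spray_can, multimeter, wire_spool, screwdriver, spanner, small_cover from where it was at the start of the episode above 0.05 m).
It also fails if it takes over 56 s, if anything falls off the work surface, if the arm or the gripper's body presses on something with over 40 N, if the wrist force passes 120 N, or if a joint passes its speed limit or range.

### The arm

A 7-joint arm with a two-finger parallel gripper is mounted at the origin on the work surface. World frame = base frame: x ahead of the robot, y to its left, z up, the work surface at z = 0. Lengths are in m, angles in rad, forces in N, time in s.
With the tool pointing down it reaches from about 0.425 to 0.8 m from the base axis. Payload 8.3 kg.
Tool frame: the origin (TCP) lies on the mounting face of the last link; the fingertips stand 173 mm ahead of it and the grasp point (between the pads) lies 155 mm ahead of it; z points along the fingers, y is the line along which they close (so a half turn about z gives the same grasp; the last joint's range is limited). The gripper opens to 85 mm and grips with 20 to 120 N. Pads are 22 mm wide; open, the fingers measure 114 mm over their backs; the gripper's body (76 mm by 85 mm) begins 54 mm behind the grasp point. The pads swing forward as they close: fully open they stand 13 mm farther back than shut.
Start: joints at [-1.232, 0.383, 0.016, 1.37, -0.006, 1.388, -0.046], TCP at [0.244, 0.575, 0.405] pointing down, gripper open.
Joint ranges: [-2.95, 2.95], [-0.25, 2.06], [-1.52, 1.56], [0.18, 2.33], [-1.44, 4.58], [0.02, 2.06], [-3.01, 3.01]. Speed limits (rad/s): [2.39, 2.39, 3.01, 3.01, 3.14, 3.14, 3.14].

### API

Orientations are given as a rotation vector (axis times angle).
In Python, from bench import robot gives the robot as it stands.
- The arm moves only by the tool move_arm, never from a script. Its argument "increments" is a list of rows, each an object with "xyz": the shift along the world's x, y, z as a fraction of full scale, a list of three; "dr": the turn, a rotation vector about the world's x, y, z as a fraction of full scale, a list of three. A call has 1 to 8 rows; each row is the pose to reach, as a shift and turn from the pose commanded when the call began; what a row does not reach only later rows make up. Full scale, the value 1, is 100 mm for a shift and 30 degrees for a turn. A row lasts 1/10 s, in which the tool goes at most 50 mm and 8.59 degrees, less where a joint would pass 70% of its speed; a pose out of reach is approached as far as the arm can. A call with a number of a shift or a turn outside -1 to 1 is refused whole. A call with a gripper value outside its range is refused whole. "jaw" is the closure, from -1 (fully open) to 1 (shut), set as the call begins (left out, the last holds). The fingers move at their own pace and stop on an object; the grip force is fixed at half the most. Time passes only in rows, so rows that repeat a pose let the fingers close. It gives the time, the measured TCP pose, the force, the opening and the grip force at its end, in the units of the state.
- robot.sense(): the state, without advancing time (a new reading comes with each control period).
- robot.snapshot(name): name is "scene" or "top" or "wrist"; returns a dict with "image" (400x640x3 uint8, red, green, blue), "intrinsics" (3x3 intrinsics, pixels), "xyz" and "rotation" of the camera in the world; the wrist camera has in their place "mount" (4x4, takes a point from camera to tool coordinates, whose origin is the TCP and whose axes are the flange's). Camera axes: x right, y down, z forward; pixel columns grow to the right and rows downward; lengths in m; the calibration is good to about 2 mm. A picture is of the moment at which its call begins: read the wrist's pose just before it. There is no depth.
- robot.finish_job(): hands the job in; it is judged then, once.
The state is a dict: "clock": time; "qpos": joint angles; "qvel": joint speeds; "effort": joint torques, N m; "ee_pos": TCP position; "eef_rot": TCP orientation; "ft_force": force on the tool from outside, world axes, zero at the start; "wrist_torque": the same for the moment, N m; "finger_gap": finger opening in m; "grasp_force": force on a finger pad.
Only numpy, scipy, OpenCV 4.12 (cv2) and the standard library are available. Lean on these libraries where they do the work, as an engineer would, in place of code of your own. Each camera call takes 0.05 s, during which the arm holds its last target. There are 200 camera calls.

## Working session

There is one attempt and no reset: what is moved stays moved. The work goes in short steps, Python scripts to look and compute and a tool call to move; the robot and the scene stay as the last step left them, time stands still between calls to the robot, and variables do not carry over. Pictures are saved under pics/ and viewed, at most 10 in all, crops included, and the job is handed in when it is done.

Besides the shell and the picture viewer there is one more tool, called after "Call:" as name(argument=value, ...), one argument or row to a line, values as JSON. move_arm: Moves the arm, as the interface text tells. Shift numbers are shares of 100 mm and turn numbers shares of 30 degrees, none past 1 either way. Its arguments: {"type":"object","properties":{"increments":{"type":"array"},"jaw":{"type":"number"}},"required":["increments"]}

```bash
ls; mkdir -p pics; python3 - <<'E'
from bench import robot
import cv2,numpy as np
np.set_printoptions(precision=4,suppress=True)
s=robot.sense();print(s)
for n in("scene","top"):
    d=robot.snapshot(n);cv2.imwrite(f"pics/{n}0.png",d["image"][:,:,::-1]);print(n,d["intrinsics"],d["xyz"],d["rotation"])
d=robot.snapshot("wrist");print(d["mount"],d["intrinsics"])
E
```

```text
pics
{'clock': 0.0, 'qpos': array([-1.2319,  0.3843,  0.0164,  1.3711, -0.0063,  1.3882, -0.0465]), 'qvel': array([-0.0006, -0.0008, -0.0011,  0.0012, -0.0003,  0.0004,  0.0006]), 'effort': array([ -0.0001, -62.7595,   0.844 , -37.1844,   0.0163,   0.014 ,
         0.    ]), 'ee_pos': array([0.2443, 0.5751, 0.4037]), 'eef_rot': array([-0.6267, -3.0781,  0.003 ]), 'ft_force': array([ 0.3111, -0.2302,  0.2418]), 'wrist_torque': array([ 0.0392, -0.0134,  0.016 ]), 'grasp_force': 0.0, 'finger_gap': 0.08579366954326725}
scene [[362.3198   0.     324.4109]
 [  0.     362.3198 199.2228]
 [  0.       0.       1.    ]] [0.9005 0.5237 1.1496] [-0.8325 -2.7806  0.7652]
top [[401.0318   0.     321.1902]
 [  0.     401.0318 198.6877]
 [  0.       0.       1.    ]] [0.4191 0.0175 1.3455] [-2.1915  2.1461 -0.1335]
[[ 0.0001 -0.9508 -0.3098  0.0808]
 [ 1.     -0.      0.0005  0.0003]
 [-0.0004 -0.3098  0.9508  0.0315]
 [ 0.      0.      0.      1.    ]] [[297.5665   0.     317.1173]
 [  0.     297.5665 200.7678]
 [  0.       0.       1.    ]]
```

View pics/top0.png

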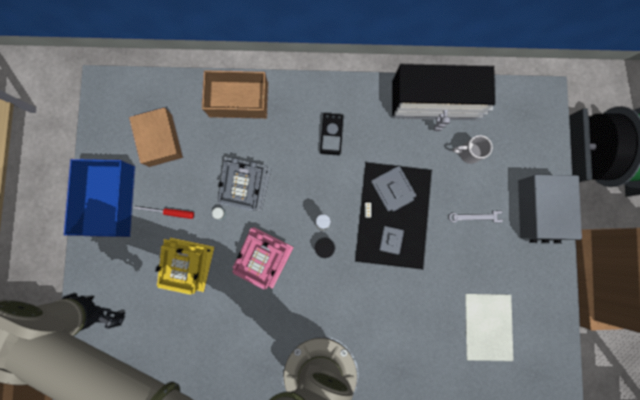

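View pics/scene0.png

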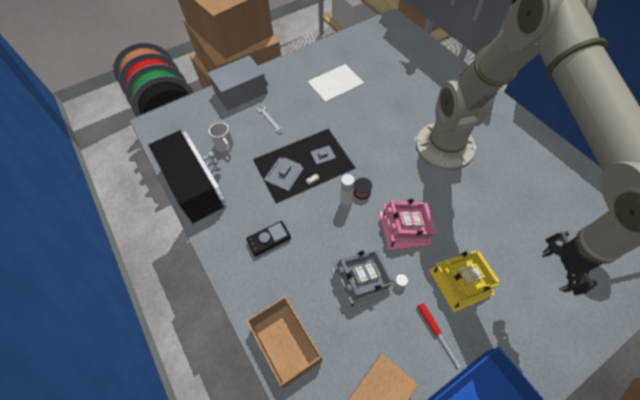

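The top view shows the bench with the robot base at the bottom, (320,370). These could be taken for what I want:
- **Covers:** the larger one at (394,188) and the smaller one at (392,239), both on the black mat. I choose the one at (394,188).
- **Stands:** grey at (241,182), pink at (264,258), yellow at (184,266). I choose the grey one at (241,182).

I'll check both choices in a close crop.

```bash
cat > h.py <<'E'
from bench import robot
import cv2,numpy as np
from scipy.spatial.transform import Rotation as R
np.set_printoptions(precision=4,suppress=True)
def cam(n):
    s=robot.sense(); d=robot.snapshot(n)
    if n=="wrist":
        T=np.eye(4);T[:3,:3]=R.from_rotvec(s["eef_rot"]).as_matrix();T[:3,3]=s["ee_pos"];T=T@d["mount"]
        M,o=T[:3,:3],T[:3,3]
    else:
        r=np.array(d["rotation"]);M=r if r.shape==(3,3) else R.from_rotvec(r).as_matrix();o=np.array(d["xyz"])
    return d["image"],d["intrinsics"],M,o
def ray(c,uv):
    _,K,M,o=c
    uv=np.atleast_2d(np.asarray(uv,float))
    d=np.c_[uv,np.ones(len(uv))]@np.linalg.inv(K).T@M.T
    return o,d/np.linalg.norm(d,axis=1)[:,None]
def onplane(c,uv,p,n=(0,0,1)):
    o,d=ray(c,uv);n=np.array(n,float);p=np.array(p,float)
    return o+d*(((p-o)@n)/(d@n))[:,None]
def proj(c,P):
    _,K,M,o=c
    q=(np.atleast_2d(P)-o)@M@K.T
    return q[:,:2]/q[:,2:]
def tri(ca,ua,cb,ub):
    out=[]
    for a,b in zip(ua,ub):
        o1,d1=ray(ca,a);o2,d2=ray(cb,b);A=np.c_[d1[0],-d2[0]]
        t=np.linalg.lstsq(A,o2-o1,rcond=None)[0];p,q=o1+t[0]*d1[0],o2+t[1]*d2[0]
        out.append(np.r_[(p+q)/2,np.linalg.norm(p-q)])
    return np.array(out)
E
python3 - <<'E'
from h import *
c=cam("top");im=c[0]
a=cv2.resize(im[150:230,350:440],None,fx=4.4,fy=5.5*.8);b=cv2.resize(im[145:225,200:290],None,fx=4.4,fy=4.4)
cv2.imwrite("pics/crop.png",np.hstack([a,b])[:,:,::-1])
for n,uv,z in[("cover",(394,188),.01),("box",(241,182),.1),("can",(323,221),.16),("spool",(324,247),.05),("small",(392,239),.01),("strip",(368,210),.02),("jar",(218,213),.04),("pink",(264,258),.1)]:
    print(n,onplane(c,uv,(0,0,z))[0])
E
```

```text
cover [ 0.6109 -0.2403  0.01  ]
box [0.6065 0.2574 0.1   ]
can [ 0.4863 -0.0009  0.16  ]
spool [ 0.4092 -0.0075  0.05  ]
small [ 0.4398 -0.2336  0.01  ]
strip [ 0.5339 -0.1518  0.02  ]
jar [0.512  0.3392 0.04  ]
pink [0.3723 0.177  0.1   ]
```

View pics/crop.png

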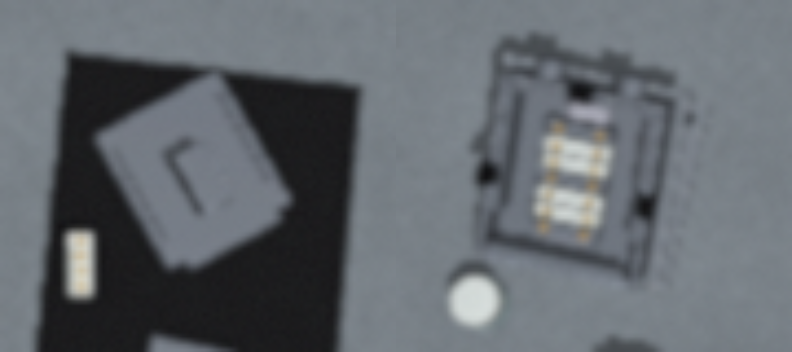

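The crop confirms both choices. The large cover has its tongue at its lower-right edge, crop (235,240), so its x axis points up-left. The grey box is open, with black catches at crop (580,90), (487,173) and (645,205). I'll go over the box first and look from close by, then go on to the cover.

Call:
move_arm(
  increments=[
    {"xyz": [0.9, -0.8, 0], "dr": [0, 0, 0.1]},
    {"xyz": [0.9, -0.8, 0], "dr": [0, 0, 0.1]},
    {"xyz": [0.9, -0.8, 0], "dr": [0, 0, 0.1]},
  ],
  jaw=-1,
)

```text
clock: 0.5
ee_pos: [0.339, 0.4913, 0.4047]
eef_rot: [0.555, 3.09, -0.002]
ft_force: [0.8, 0.2, -0.2]
finger_gap: 0.0856
grasp_force: 0.0
```

Call:
move_arm(
  increments=[
    {"xyz": [0.9, -0.8, 0], "dr": [0, 0, 0.1]},
    {"xyz": [0.9, -0.8, 0], "dr": [0, 0, 0.1]},
    {"xyz": [0.9, -0.8, 0], "dr": [0, 0, 0.1]},
  ],
)

```text
clock: 0.8
ee_pos: [0.4287, 0.4105, 0.4047]
eef_rot: [0.475, 3.103, -0.003]
ft_force: [-0.2, -0.1, -0.5]
finger_gap: 0.0855
grasp_force: 0.0
```

Call:
move_arm(
  increments=[
    {"xyz": [0.9, -0.8, 0], "dr": [0, 0, 0.1]},
    {"xyz": [0.9, -0.8, 0], "dr": [0, 0, 0.1]},
    {"xyz": [0.9, -0.8, 0], "dr": [0, 0, 0.1]},
  ],
)

```text
clock: 1.1
ee_pos: [0.5182, 0.3301, 0.4045]
eef_rot: [0.394, 3.115, -0.004]
ft_force: [1.4, -1.3, -0.0]
finger_gap: 0.085
grasp_force: 0.0
```

Call:
move_arm(
  increments=[
    {"xyz": [0.7, -0.8, 0], "dr": [0, 0, 0.1]},
    {"xyz": [0.7, -0.8, 0], "dr": [0, 0, 0.1]},
    {"xyz": [0.7, -0.8, 0], "dr": [0, 0, 0.1]},
    {"xyz": [0.7, -0.8, 0], "dr": [0, 0, 0.1]},
  ],
)

```text
clock: 1.5
ee_pos: [0.5857, 0.2527, 0.4042]
eef_rot: [-0.309, -3.126, 0.002]
ft_force: [-0.2, 1.9, -0.7]
finger_gap: 0.085
grasp_force: 0.0
```

```bash
python3 - <<'E'
from h import *
import pickle
s=robot.sense();print(s["ee_pos"],s["qpos"],s["qvel"],s["clock"])
c=cam("wrist");pickle.dump(c,open("box1.pkl","wb"))
cv2.imwrite("pics/box1.png",c[0][:,:,::-1]);print(c[2],c[3])
E
```

```text
[0.5857 0.2527 0.4042] [-0.5995  0.4146  0.2022  1.338  -0.0811  1.3979  0.9735] [-0.0505 -0.0126 -0.0568  0.0106 -0.0127 -0.0009 -0.0199] 1.5
[[ 0.1959  0.9324  0.3038]
 [ 0.9806 -0.186  -0.0614]
 [-0.0007  0.3099 -0.9508]] [0.5066 0.269  0.3728]
```

View pics/box1.png

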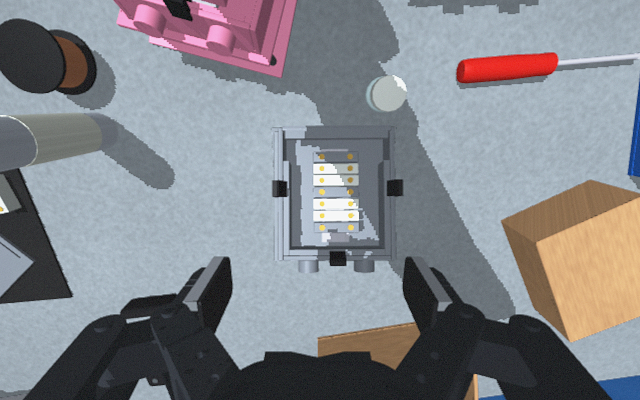

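The wrist view shows the grey box from above, with the robot side at the top of the picture. The lip is at rows 127–138, the catches are at (279,188), (395,188) and (338,258), and the jar is at (386,93). I'll enlarge it to pick corners.

```bash
python3 - <<'E'
from h import *
import pickle
c=pickle.load(open("box1.pkl","rb"))
a=cv2.resize(c[0][115:275,260:410],None,fx=4,fy=3.75,interpolation=cv2.INTER_CUBIC)
a=cv2.resize(c[0][115:270,260:410],None,fx=3.8,fy=3.8,interpolation=cv2.INTER_CUBIC)
a=cv2.convertScaleAbs(a,alpha=1.5)
cv2.imwrite("pics/box1c.png",a[:,:,::-1])
E
```

```text
(no output)
```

View pics/box1c.png

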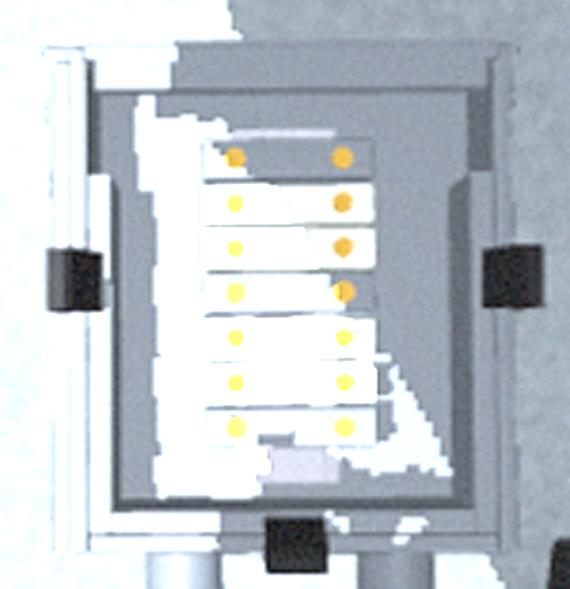

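The crop shows these features:
- **Lip:** inner edge at row 88, ends at x≈95 and 490.
- **Catch noses:** at (104,280), (484,276) and (295,518).
- **Upper-wall inner edge:** at row 533.
- **Side-wall inner edges:** at x≈88 and 493.

I'll fit x, y, z and yaw to these points, with the tilt fixed at 20°.

```bash
cat > fitbox.py <<'E'
from h import *
import pickle
from scipy.optimize import least_squares
def T(p): return R.from_euler("z",p[3])*R.from_euler("y",-20,degrees=True)
def fit(c,P,U,p0):
    P=np.array(P)/1000.
    f=lambda p:(proj(c,T(p).apply(P)+p[:3])-U).ravel()
    return least_squares(f,p0,loss="soft_l1",f_scale=.7)
E
python3 - <<'E'
from fitbox import *
c=pickle.load(open("box1.pkl","rb"))
L=[((-56,-52,45),(95,88)),((-56,52,45),(490,88)),((-5,-51,40.5),(104,280)),((-5,51,40.5),(484,276)),((58,0,40.5),(295,518)),((63,-55,38),(88,533)),((63,55,38),(496,533)),((-30,-55,38),(88,190)),((-30,55,38),(492,190))]
P=[a for a,_ in L];U=(np.array([b for _,b in L])+.5)/3.8-.5+[260,115]
r=fit(c,P,U,[.6,.257,.06,-.17]);print(r.x,np.degrees(r.x[3]));print(r.fun.reshape(-1,2))
tr=cam("top");m=(tr[0].max(2)<60).astype(np.uint8)
E
```

```text
[ 0.6091  0.2686  0.0439 -0.1948] -11.160210938761336
[[ 0.5807  0.0291]
 [-0.4782 -0.2111]
 [-0.4117  0.1731]
 [-0.4215  1.017 ]
 [-0.4309 -0.4956]
 [ 0.0367  0.2494]
 [ 0.4331  0.0593]
 [ 0.211  -0.1361]
 [ 0.5516 -0.3712]]
```

The fit residuals are under a pixel, apart from one at about 1 px. The box origin is at (0.609, 0.269, 0.044) and its yaw is −11.2°. Now on to the cover.

Call:
move_arm(
  increments=[
    {"xyz": [0, -0.98, 0], "dr": [0, 0, 0.27]},
    {"xyz": [0, -0.98, 0], "dr": [0, 0, 0.27]},
    {"xyz": [0, -0.98, 0], "dr": [0, 0, 0.27]},
  ],
)

```text
clock: 1.9
ee_pos: [0.5845, 0.1509, 0.4055]
eef_rot: [0.092, 3.139, -0.005]
ft_force: [0.1, -1.3, 1.5]
finger_gap: 0.0855
grasp_force: 0.0
```

Call:
move_arm(
  increments=[
    {"xyz": [0, -0.98, 0], "dr": [0, 0, 0.27]},
    {"xyz": [0, -0.98, 0], "dr": [0, 0, 0.27]},
    {"xyz": [0, -0.98, 0], "dr": [0, 0, 0.27]},
  ],
)

```text
clock: 2.2
ee_pos: [0.5841, 0.0528, 0.4054]
eef_rot: [-0.128, 3.138, -0.005]
ft_force: [-0.5, -0.8, 1.4]
finger_gap: 0.0855
grasp_force: 0.0
```

Call:
move_arm(
  increments=[
    {"xyz": [0, -0.98, 0], "dr": [0, 0, 0.27]},
    {"xyz": [0, -0.98, 0], "dr": [0, 0, 0.27]},
    {"xyz": [0, -0.98, 0], "dr": [0, 0, 0.27]},
  ],
)

```text
clock: 2.5
ee_pos: [0.5836, -0.0453, 0.4053]
eef_rot: [-0.349, 3.122, -0.006]
ft_force: [-0.3, -1.5, 0.5]
finger_gap: 0.0855
grasp_force: 0.0
```

Call:
move_arm(
  increments=[
    {"xyz": [0, -0.98, 0], "dr": [0, 0, 0.27]},
    {"xyz": [0, -0.98, 0], "dr": [0, 0, 0.27]},
    {"xyz": [0, -0.98, 0], "dr": [0, 0, 0.27]},
  ],
)

```text
clock: 2.8
ee_pos: [0.5831, -0.1432, 0.405]
eef_rot: [0.568, -3.089, 0.006]
ft_force: [0.5, -1.3, 0.2]
finger_gap: 0.0849
grasp_force: 0.0
```

Call:
move_arm(
  increments=[
    {"xyz": [0.1, -0.98, -0.6], "dr": [0, 0, 0.27]},
    {"xyz": [0.1, -0.98, -0.6], "dr": [0, 0, 0.27]},
    {"xyz": [0.1, -0.98, -0.6], "dr": [0, 0, 0.27]},
    {"xyz": [0.1, -0.98, -0.6], "dr": [0, 0, 0.27]},
  ],
)

```text
clock: 3.2
ee_pos: [0.5939, -0.2357, 0.3426]
eef_rot: [0.792, -3.036, -0.002]
ft_force: [0.7, -0.0, -0.4]
finger_gap: 0.0858
grasp_force: 0.0
```

```bash
python3 - <<'E'
from h import *
import pickle
s=robot.sense();print(s["ee_pos"],s["eef_rot"],s["qpos"],s["clock"])
c=cam("wrist");pickle.dump(c,open("cov1.pkl","wb"))
cv2.imwrite("pics/cov1.png",c[0][:,:,::-1])
hsv=cv2.cvtColor(c[0],cv2.COLOR_RGB2GRAY)
m=((hsv>60)).astype(np.uint8)
for k in cv2.findContours(m,cv2.RETR_EXTERNAL,cv2.CHAIN_APPROX_SIMPLE)[0]:
    if cv2.contourArea(k)>800: print(cv2.contourArea(k),cv2.minAreaRect(k))
E
```

```text
[ 0.5939 -0.2357  0.3426] [ 0.7924 -3.0363 -0.0017] [ 0.1087  0.4577  0.3084  1.4292 -0.1391  1.2799  2.509 ] 3.2
2365.0 ((481.1371765136719, 363.4046936035156), (61.55082321166992, 82.86823272705078), 10.203973770141602)
2005.0 ((158.76303100585938, 360.1776123046875), (78.83158111572266, 61.0079460144043), 88.8982925415039)
1476.5 ((598.951904296875, 130.716796875), (38.7484245300293, 61.77996826171875), 21.614778518676758)
211247.5 ((319.5, 199.5), (399.0, 639.0), 90.0)
```

View pics/cov1.png

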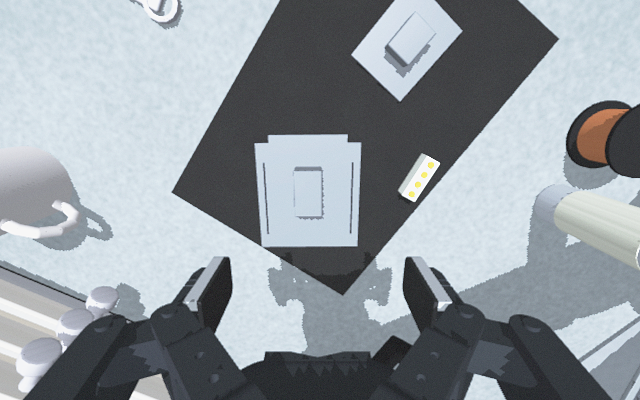

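The wrist view shows the large cover, with its tongue at the top, (268–347, 135). The plate corners are near (255,143), (361,143), (357,246) and (262,246), and the grip block is at (308,192). The small cover at (407,48) is distinct. I'll refine the corners now.

```bash
cat > cov.py <<'E'
from h import *
import pickle
from scipy.optimize import least_squares
c=pickle.load(open("cov1.pkl","rb"))
g=cv2.cvtColor(c[0],cv2.COLOR_RGB2GRAY)
m=((g>115)*255).astype(np.uint8); m[:,:248]=0;m[:,370:]=0;m[:128]=0;m[252:]=0
k=max(cv2.findContours(m,cv2.RETR_EXTERNAL,cv2.CHAIN_APPROX_NONE)[0],key=cv2.contourArea)[:,0]
print(k.min(0),k.max(0),cv2.contourArea(k))
W=onplane(c,k,(0,0,.007))[:,:2]
# edges: signed fit of contour points to known edges in the cover frame
def f(p):
    q=(W-p[:2])@np.array([[np.cos(p[2]),-np.sin(p[2])],[np.sin(p[2]),np.cos(p[2])]])
    e=np.c_[q[:,0]-.062,q[:,0]+.062,q[:,1]-.054,q[:,1]+.054]
    # point on far edge, tongue edge (|y|<40), sides (x>-54)
    e[np.abs(q[:,1])>.036,1]=9;e[q[:,0]<-.05,2:]=9
    return np.take_along_axis(e,np.abs(e).argmin(1)[:,None],1)[:,0]
r=least_squares(f,[.611,-.24,.5],loss="soft_l1",f_scale=.001)
print(r.x,np.degrees(r.x[2]),np.abs(r.fun).mean()*1e3)
x,y,a=r.x
s=robot.sense();M=R.from_rotvec(s["eef_rot"]).as_matrix()
ty=np.degrees(np.arctan2(M[1,1],M[0,1]));print("tool y yaw",ty,"turn/30",(np.degrees(a)+90-ty)/30, "tool z",M[:,2])
b=np.array([x,y])+np.array([np.cos(a),np.sin(a)])*-.006
print("block",b,"shift*10",(b-s["ee_pos"][:2])*10)
uv=proj(c,np.r_[[[x+np.cos(a)*-.03-np.sin(a)*v,y+np.sin(a)*-.03+np.cos(a)*v,.029] for v in(-.014,.014)],[[x+np.cos(a)*.018-np.sin(a)*v,y+np.sin(a)*.018+np.cos(a)*v,.029] for v in(-.014,.014)]]);print(uv)
E
python3 cov.py
```

```text
[248 134] [361 251] 11199.5
[ 0.5879 -0.2227  0.4436] 25.419031421548542 14.009930362585342
tool y yaw 119.4177239475972 turn/30 -0.13328975086828856 tool z [-0.0015  0.0009 -1.    ]
block [ 0.5824 -0.2252] shift*10 [-0.1222  0.0849]
[[317.4468 160.1653]
 [346.6308 162.0967]
 [314.2295 207.5357]
 [341.9869 209.2686]]
```

```bash
cat > cov.py <<'E'
from h import *
import pickle
from scipy.optimize import least_squares
c=pickle.load(open("cov1.pkl","rb"))
g=cv2.cvtColor(c[0],cv2.COLOR_RGB2GRAY).astype(float)
def edge(line):  # largest step, sub-pixel by parabola
    d=np.abs(np.diff(line));i=d[1:-1].argmax()+1
    a,b,e=d[i-1:i+2];return i+.5+.5*(a-e)/(a-2*b+e+1e-9)
E=[[(246+edge(g[v,246:270]),v) for v in range(152,232)],[(348+edge(g[v,348:372]),v) for v in range(152,238)],
   [(u,126+edge(g[126:142,u])) for u in range(274,342)],[(u,238+edge(g[238:254,u])) for u in range(275,350)]]
W=[onplane(c,e,(0,0,.007))[:,:2] for e in E]
L=[(1,-.054),(1,.054),(0,-.062),(0,.062)]
def f(p):
    M=np.array([[np.cos(p[2]),-np.sin(p[2])],[np.sin(p[2]),np.cos(p[2])]])
    return np.concatenate([((w-p[:2])@M)[:,k]-v for w,(k,v) in zip(W,L)])
r=least_squares(f,[.611,-.24,.5],loss="soft_l1",f_scale=.001)
print(r.x,np.degrees(r.x[2]),[np.round(np.median(q)*1e3,2) for q in np.split(r.fun,np.cumsum([len(w) for w in W])[:-1])])
x,y,a=r.x
s=robot.sense();M=R.from_rotvec(s["eef_rot"]).as_matrix()
ty=np.degrees(np.arctan2(M[1,1],M[0,1]));print("tool y yaw",ty,"turn/30",(np.degrees(a)+90-ty)/30, "tool z",M[:,2])
b=np.array([x,y])+np.array([np.cos(a),np.sin(a)])*-.006
print("block",b,"shift*10",(b-s["ee_pos"][:2])*10)
print(proj(c,[[x+np.cos(a)*u-np.sin(a)*v,y+np.sin(a)*u+np.cos(a)*v,.029] for u in(-.03,.018) for v in(-.014,.014)]))
E
python3 cov.py
```

```text
[ 0.606  -0.237   0.5203] 29.810970906108583 [np.float64(7.02), np.float64(-0.24), np.float64(0.03), np.float64(0.0)]
tool y yaw 119.4177239475972 turn/30 0.013108231950379452 tool z [-0.0015  0.0009 -1.    ]
block [ 0.6008 -0.24  ] shift*10 [ 0.0616 -0.0626]
[[292.8555 170.3107]
 [321.87   170.0184]
 [294.4963 216.8156]
 [322.0925 216.5382]]
```

```bash
python3 - <<'E'
s=open('cov.py').read()
s=s.replace("[(246+edge(g[v,246:270]),v) for v in range(152,232)]","[(w+edge(g[v,w:w+9]),v) for v in range(152,230) for w in [int(251+7*(v-143)/103)]]")
open('cov.py','w').write(s)
E
python3 cov.py
```

```text
[ 0.6063 -0.2374  0.5192] 29.74769765629553 [np.float64(0.13), np.float64(0.25), np.float64(0.06), np.float64(-0.01)]
tool y yaw 119.4177239475972 turn/30 0.010999123623277759 tool z [-0.0015  0.0009 -1.    ]
block [ 0.6011 -0.2404] shift*10 [ 0.0639 -0.0667]
[[292.3938 170.2974]
 [321.4091 170.0366]
 [294.005  216.8043]
 [321.6019 216.5554]]
```

Call:
move_arm(
  increments=[
    {"xyz": [0.06, -0.07, -0.8], "dr": [0, 0, 0.01]},
    {"xyz": [0.06, -0.07, -0.8], "dr": [0, 0, 0.01]},
    {"xyz": [0.06, -0.07, -0.8], "dr": [0, 0, 0.01]},
  ],
)

```text
clock: 3.55
ee_pos: [0.6001, -0.2381, 0.2608]
eef_rot: [0.81, -3.03, -0.008]
ft_force: [0.5, 0.7, 0.1]
finger_gap: 0.0855
grasp_force: 0.0
```

Call:
move_arm(
  increments=[
    {"xyz": [0, 0, -0.4], "dr": [0, 0, 0]},
    {"xyz": [0, 0, -0.7], "dr": [0, 0, 0]},
    {"xyz": [0, 0, -0.8], "dr": [0, 0, 0]},
    {"xyz": [0, 0, -0.8], "dr": [0, 0, 0]},
  ],
)

```text
clock: 3.95
ee_pos: [0.601, -0.2403, 0.1853]
eef_rot: [0.81, -3.035, -0.001]
ft_force: [0.1, 0.3, 1.0]
finger_gap: 0.0857
grasp_force: 0.0
```

Call:
move_arm(
  increments=[
    {"xyz": [0, 0, 0], "dr": [0, 0, 0]},
    {"xyz": [0, 0, 0], "dr": [0, 0, 0]},
    {"xyz": [0, 0, 0], "dr": [0, 0, 0]},
    {"xyz": [0, 0, 0], "dr": [0, 0, 0]},
    {"xyz": [0, 0, 0], "dr": [0, 0, 0]},
    {"xyz": [0, 0, 0], "dr": [0, 0, 0]},
  ],
  jaw=1,
)

```text
clock: 4.55
ee_pos: [0.6008, -0.2421, 0.186]
eef_rot: [-0.807, 3.035, -0.002]
ft_force: [0.2, -1.4, 5.5]
finger_gap: 0.0267
grasp_force: 61.2
```

The grip holds: the gap is 27 mm at 61 N. Next I'll work out the hover pose over the box.

```bash
cat > plan.py <<'E'
from h import *
BP=np.array([.6091,.2686,.0439]);YAW=-11.16
def box(): return R.from_euler("z",YAW,degrees=True)*R.from_euler("y",-20,degrees=True)
F=R.from_matrix(np.diag([-1.,1,-1]))      # cover<->tool axes
OFF=np.array([-.0065,0,.183])              # TCP in the cover frame
def tcp(tip,tilt):  # tip: cover_tongue in box mm
    Rc=box()*R.from_euler("y",-tilt,degrees=True)
    return BP+box().apply(np.array(tip)/1e3)+Rc.apply(OFF-np.array([-.062,0,.002])), Rc*F
def go(pos,rot):
    s=robot.sense();r0=R.from_rotvec(s["eef_rot"])
    print("pos",pos,"shift*10",(pos-s["ee_pos"])*10,"turn",np.degrees((rot*r0.inv()).as_rotvec())/30)
def coverpose():
    s=robot.sense();Rc=R.from_rotvec(s["eef_rot"])*F;o=s["ee_pos"]-Rc.apply(OFF);bi=box().inv()
    print("tongue in box mm",bi.apply(o+Rc.apply([-.062,0,.002])-BP)*1e3,"eul zyx",(bi*Rc).as_euler("ZYX",degrees=True))
E
python3 - <<'E'
from plan import *
for t in([-44,0,80],[-52,0,36],[-62,0,35.5]): go(*tcp(t,16))
E
```

```text
pos [0.4814 0.2938 0.2831] shift*10 [-1.1946  5.3587  0.9713] turn [ 0.2005 -1.2061 -1.3177]
pos [0.4888 0.2923 0.239 ] shift*10 [-1.1207  5.3441  0.5304] turn [ 0.2005 -1.2061 -1.3177]
pos [0.4797 0.2941 0.2351] shift*10 [-1.2113  5.3619  0.4915] turn [ 0.2005 -1.2061 -1.3177]
```

Call:
move_arm(
  increments=[
    {"xyz": [0, 0, 0.3], "dr": [0, 0, 0]},
    {"xyz": [0, 0, 0.6], "dr": [0, 0, 0]},
    {"xyz": [0, 0, 1], "dr": [0, 0, 0]},
  ],
)

```text
clock: 4.85
ee_pos: [0.5996, -0.2414, 0.2839]
eef_rot: [0.806, -3.033, -0.003]
ft_force: [0.0, -0.2, -0.9]
finger_gap: 0.0265
grasp_force: 60.2
```

Call:
move_arm(
  increments=[
    {"xyz": [0, 0.2, 1], "dr": [0, 0, 0]},
    {"xyz": [0, 0.2, 1], "dr": [0, 0, 0]},
    {"xyz": [0, 0.2, 1], "dr": [0, 0, 0]},
  ],
)

```text
clock: 5.15
ee_pos: [0.6017, -0.221, 0.3931]
eef_rot: [-0.807, 3.025, -0.009]
ft_force: [0.5, -0.4, -0.9]
finger_gap: 0.0266
grasp_force: 60.3
```

Call:
move_arm(
  increments=[
    {"xyz": [-0.2, 1, 0.3], "dr": [0, 0, -0.27]},
    {"xyz": [-0.2, 1, 0.3], "dr": [0, 0, -0.27]},
    {"xyz": [-0.2, 1, 0.3], "dr": [0, 0, -0.27]},
  ],
)

```text
clock: 5.45
ee_pos: [0.5807, -0.1148, 0.4161]
eef_rot: [-0.604, 3.08, 0.005]
ft_force: [0.4, 0.7, -1.7]
finger_gap: 0.0264
grasp_force: 60.3
```

Call:
move_arm(
  increments=[
    {"xyz": [-0.2, 1, 0], "dr": [0, 0, -0.27]},
    {"xyz": [-0.2, 1, 0], "dr": [0, 0, -0.27]},
    {"xyz": [-0.2, 1, 0], "dr": [0, 0, -0.27]},
  ],
)

```text
clock: 5.75
ee_pos: [0.5596, -0.0139, 0.414]
eef_rot: [0.388, -3.117, -0.006]
ft_force: [-0.9, 0.8, -1.4]
finger_gap: 0.0267
grasp_force: 60.3
```

Call:
move_arm(
  increments=[
    {"xyz": [-0.2, 1, 0], "dr": [0, 0, -0.27]},
    {"xyz": [-0.2, 1, 0], "dr": [0, 0, -0.27]},
    {"xyz": [-0.2, 1, 0], "dr": [0, 0, -0.27]},
  ],
)

```text
clock: 6.05
ee_pos: [0.5388, 0.0858, 0.414]
eef_rot: [0.167, -3.135, -0.005]
ft_force: [-0.1, 0.3, -1.6]
finger_gap: 0.0264
grasp_force: 60.3
```

Call:
move_arm(
  increments=[
    {"xyz": [-0.2, 1, 0], "dr": [0, 0, -0.27]},
    {"xyz": [-0.2, 1, 0], "dr": [0, 0, -0.27]},
    {"xyz": [-0.2, 1, 0], "dr": [0, 0, -0.27]},
  ],
)

```text
clock: 6.35
ee_pos: [0.5181, 0.1856, 0.4139]
eef_rot: [-0.054, -3.139, -0.005]
ft_force: [0.6, 0.3, -1.5]
finger_gap: 0.0265
grasp_force: 60.3
```

Call:
move_arm(
  increments=[
    {"xyz": [-0.2, 1, 0], "dr": [0, 0, -0.27]},
    {"xyz": [-0.2, 1, 0], "dr": [0, 0, -0.27]},
    {"xyz": [-0.2, 1, 0], "dr": [0, 0, -0.27]},
    {"xyz": [-0.2, 1, 0], "dr": [0, 0, -0.27]},
  ],
)

```text
clock: 6.75
ee_pos: [0.4995, 0.2803, 0.4138]
eef_rot: [-0.284, -3.127, 0.001]
ft_force: [-0.1, -0.7, -2.0]
finger_gap: 0.0267
grasp_force: 60.3
```

```bash
python3 - <<'E'
from plan import *
go(*tcp([-44,0,100],16)); s=robot.sense();print(s["qpos"],s["clock"])
E
```

```text
pos [0.4747 0.2951 0.3019] shift*10 [-0.2485  0.1486 -1.1193] turn [-0.2238 -1.1818 -0.0247]
[-0.6618  0.2652  0.1181  1.5086 -0.0321  1.3712  0.8482] 6.75
```

Call:
move_arm(
  increments=[
    {"xyz": [-0.12, 0.07, -0.5], "dr": [-0.11, -0.59, -0.01]},
    {"xyz": [-0.12, 0.07, -0.5], "dr": [-0.11, -0.59, -0.01]},
    {"xyz": [-0.12, 0.07, -0.5], "dr": [-0.11, -0.59, -0.01]},
  ],
)

```text
clock: 7.05
ee_pos: [0.4873, 0.2841, 0.3629]
eef_rot: [0.268, 2.815, -0.045]
ft_force: [-1.6, -0.8, -0.2]
finger_gap: 0.0266
grasp_force: 60.3
```

Call:
move_arm(
  increments=[
    {"xyz": [-0.12, 0.07, -0.6], "dr": [-0.11, -0.59, -0.01]},
    {"xyz": [-0.12, 0.07, -0.6], "dr": [-0.11, -0.59, -0.01]},
    {"xyz": [-0.12, 0.07, -0.6], "dr": [-0.11, -0.59, -0.01]},
    {"xyz": [-0.12, 0.07, -0.6], "dr": [-0.11, -0.59, -0.01]},
  ],
)

```text
clock: 7.45
ee_pos: [0.477, 0.2911, 0.305]
eef_rot: [0.251, 2.503, -0.078]
ft_force: [0.4, -0.6, -1.1]
finger_gap: 0.0265
grasp_force: 60.3
```

```bash
python3 - <<'E'
from plan import *
import pickle
go(*tcp([-44,0,80],16));coverpose(); s=robot.sense();print(s["qpos"],s["clock"])
c=cam("wrist");pickle.dump(c,open("hov.pkl","wb"));cv2.imwrite("pics/hov.png",cv2.resize(c[0],(800,500))[:,:,::-1])
E
```

```text
pos [0.4814 0.2938 0.2831] shift*10 [ 0.0435  0.0266 -0.2189] turn [-0.0049 -0.0007  0.0076]
tongue in box mm [-40.2033  -3.2665 101.8606] eul zyx [ -0.2769 -15.95     0.0544]
[-0.9309  0.1989  0.1833  1.9319  0.7099  0.7555  0.1483] 7.45
```

View pics/hov.png

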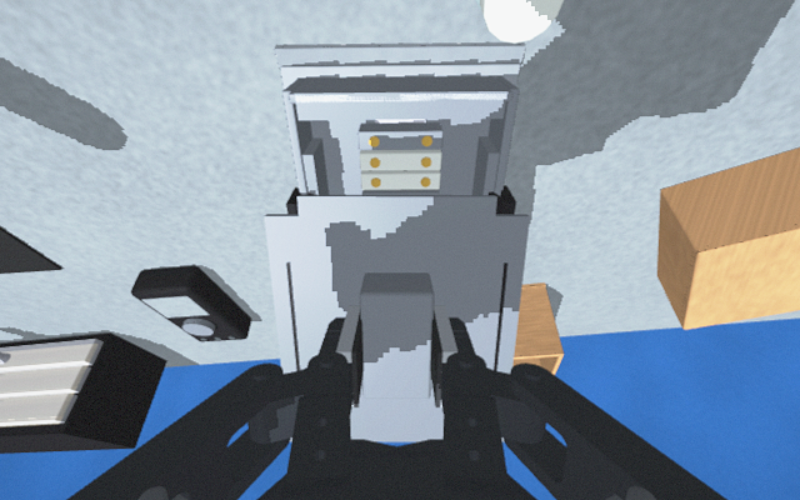

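The hover view shows the tongue edge at row 196, from x≈295 to 502. The plate shoulders are at (265,215) and (528,215). The box lip is ahead, with its inner edge near row 95 from x≈292 to 517. I'll compare these with the predictions.

```bash
python3 - <<'E'
from plan import *
import pickle
c=pickle.load(open("hov.pkl","rb"));s=robot.sense()
Rc=R.from_rotvec(s["eef_rot"])*F;o=s["ee_pos"]-Rc.apply(OFF)
q=lambda P:(proj(c,P)+.5)*1.25-.5
print("cover tongue/plate",q(o+Rc.apply(np.array([[-62,-40,4],[-62,40,4],[-54,-54,4],[-54,54,4]])/1e3)))
print("lip",q(BP+box().apply(np.array([[-56,-52,45],[-56,52,45],[-56,-52,41.5],[-56,52,41.5],[-64,-52,45],[-64,52,45],[-68.5,-60,38],[-68.5,60,38]])/1e3)))
x=c[0][60:185,200:440];x=cv2.resize(cv2.convertScaleAbs(x,alpha=1.2),None,fx=3.3,fy=3.3,interpolation=cv2.INTER_CUBIC)
cv2.imwrite("pics/hovc.png",x[:,:,::-1])
g=cv2.cvtColor(c[0],cv2.COLOR_RGB2GRAY).astype(int)
print(g[130,205:250],g[165,370:425], g[185,205:225],g[185,412:432])
E
```

```text
cover tongue/plate [[295.8937 198.3793]
 [495.8957 198.6037]
 [263.0959 217.9075]
 [528.6693 218.2047]]
lip [[299.0966 119.2242]
 [503.7213 118.1632]
 [300.5583 117.4248]
 [502.09   116.3785]
 [296.6608 102.6695]
 [506.2459 101.5704]
 [282.517   90.2164]
 [520.1157  88.9597]]
[200 199 198 201 204 208 210 211 207 206 204 206 211 210 211 210 205 204
 202 200 202 204 204 204 200 202 203 206 210 190 183 216 217 214 210 199
 147 138 201 210 209 211 210 210 210] [116 117 118 116 117 119 121 118 118 118 119 116 118 120 119 117 120 116
 120 114 114 115 118 118 118 119 111  67  32  35  33  33  34  32  44  40
  42  34  32  41  36  42  93 131 130 129 125 129 126 127 128 128 130 130
 124] [206 207 206 207 205 208 206 215 222 223 223 223 222 224 223 222 223 222
 221 222] [118 115 119 118 117 116 120 117 115 115 151 199 198 196 201 204 199 199
 203 203]
```

View pics/hovc.png

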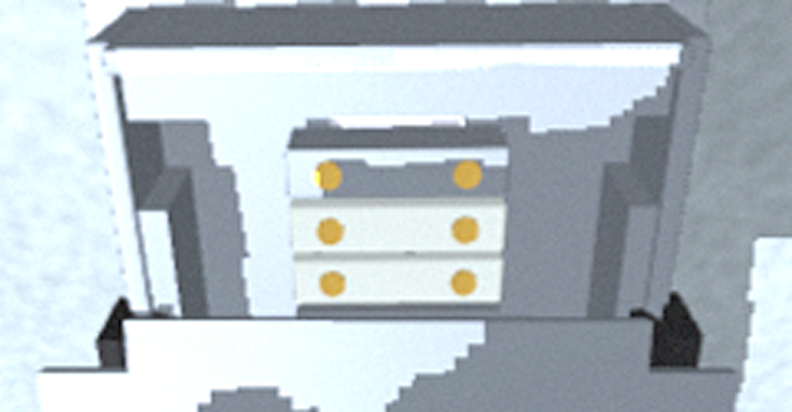

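The predictions match well. The cover sits about 1.1 mm further toward the tongue than assumed, so I'll correct the offset. Next is the descent inside the lip.

```bash
sed -i 's/-.0065,0,.183/-.0054,0,.183/' plan.py; python3 - <<'E'
from plan import *
for t in([-50,0,55],[-51,0,35],[-62,0,34]): go(*tcp(t,16))
E
```

```text
pos [0.4851 0.2931 0.2582] shift*10 [ 0.0765  0.0185 -0.4743] turn [-0.0077 -0.0006  0.0087]
pos [0.4909 0.2919 0.239 ] shift*10 [ 0.1344  0.0071 -0.6656] turn [-0.0077 -0.0006  0.0087]
pos [0.4811 0.2939 0.2343] shift*10 [ 0.0363  0.0264 -0.7127] turn [-0.0077 -0.0006  0.0087]
```

Call:
move_arm(
  increments=[
    {"xyz": [0.08, 0.02, -0.3], "dr": [-0.01, 0, 0.01]},
    {"xyz": [0.08, 0.02, -0.47], "dr": [-0.01, 0, 0.01]},
    {"xyz": [0.08, 0.02, -0.47], "dr": [-0.01, 0, 0.01]},
    {"xyz": [0.08, 0.02, -0.47], "dr": [-0.01, 0, 0.01]},
  ],
)

```text
clock: 7.9
ee_pos: [0.4856, 0.2936, 0.2589]
eef_rot: [0.243, 2.502, -0.079]
ft_force: [-1.1, -0.3, -0.4]
finger_gap: 0.0268
grasp_force: 60.3
```

```bash
python3 - <<'E'
from plan import *
coverpose()
for t in([-51,0,35],[-62,0,34]): go(*tcp(t,16))
E
```

```text
tongue in box mm [-49.1937   0.6888  55.5397] eul zyx [  0.067  -16.0698   0.0118]
pos [0.4909 0.2919 0.239 ] shift*10 [ 0.0531 -0.0172 -0.1984] turn [ 0.0009  0.0022 -0.0023]
pos [0.4811 0.2939 0.2343] shift*10 [-0.0449  0.0022 -0.2455] turn [ 0.0009  0.0022 -0.0023]
```

Tracking is accurate. I'll descend now, checking force, and then slide.

Call:
move_arm(
  increments=[
    {"xyz": [0.05, -0.01, -0.1], "dr": [0, 0, 0]},
    {"xyz": [0.05, -0.01, -0.2], "dr": [0, 0, 0]},
    {"xyz": [0.05, -0.01, -0.2], "dr": [0, 0, 0]},
    {"xyz": [0.05, -0.01, -0.2], "dr": [0, 0, 0]},
  ],
)

```text
clock: 8.3
ee_pos: [0.4894, 0.2922, 0.2371]
eef_rot: [0.241, 2.503, -0.082]
ft_force: [-1.3, -3.4, -1.8]
finger_gap: 0.0268
grasp_force: 60.5
```

```bash
python3 - <<'E'
from plan import *
import pickle
coverpose();go(*tcp([-62,0,34],16))
c=cam("wrist");pickle.dump(c,open("ins.pkl","wb"))
x=c[0][60:185,200:440];x=cv2.resize(cv2.convertScaleAbs(x,alpha=1.2),None,fx=3.3,fy=3.3,interpolation=cv2.INTER_CUBIC)
cv2.imwrite("pics/ins.png",x[:,:,::-1])
E
```

```text
tongue in box mm [-53.0109  -0.307   33.6908] eul zyx [  0.1855 -16.0248  -0.0998]
pos [0.4811 0.2939 0.2343] shift*10 [-0.0832  0.0162 -0.0276] turn [ 0.0049 -0.0001 -0.0039]
```

View pics/ins.png

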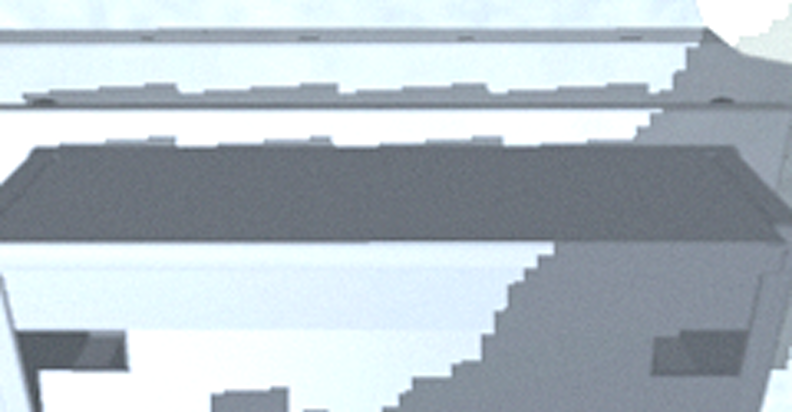

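The picture shows the lip's inner edge at row 330. The tongue (x≈128–650) goes under it, with side gaps of 108 px and 93 px, so the cover is about 1 mm too far left. The −3.4 N side force agrees. I'll slide under the lip with a small correction to the right.

Call:
move_arm(
  increments=[
    {"xyz": [0, -0.01, 0], "dr": [0, 0, 0]},
    {"xyz": [-0.04, 0, -0.01], "dr": [0, 0, 0]},
    {"xyz": [-0.08, 0.005, -0.03], "dr": [0, 0, 0]},
    {"xyz": [-0.08, 0.005, -0.03], "dr": [0, 0, 0]},
    {"xyz": [-0.08, 0.005, -0.03], "dr": [0, 0, 0]},
  ],
)

```text
clock: 8.85
ee_pos: [0.4807, 0.2936, 0.2345]
eef_rot: [0.24, 2.503, -0.079]
ft_force: [-4.3, -5.1, 1.2]
finger_gap: 0.0263
grasp_force: 60.9
```

```bash
python3 - <<'E'
from plan import *
coverpose();go(*tcp([-62,-.7,34],16))
for t,z in((12,35),(8,36),(4,37),(0,38),(-1,37.5)): go(*tcp([-62.5,-.7,z],t))
E
```

```text
tongue in box mm [-62.1467  -0.2911  34.2486] eul zyx [  0.2124 -16.0304   0.0117]
pos [0.4809 0.2932 0.2343] shift*10 [ 0.0024 -0.0044 -0.0015] turn [ 0.0023  0.0006 -0.0069]
pos [0.4926 0.2909 0.2389] shift*10 [ 0.1188 -0.0274  0.0441] turn [ 0.0278  0.1314 -0.007 ]
pos [0.5049 0.2884 0.2427] shift*10 [ 0.2422 -0.0517  0.0824] turn [ 0.0534  0.2623 -0.007 ]
pos [0.5174 0.286  0.2457] shift*10 [ 0.3672 -0.0764  0.1117] turn [ 0.079   0.3932 -0.0071]
pos [0.53   0.2835 0.2477] shift*10 [ 0.4933 -0.1013  0.1318] turn [ 0.1045  0.524  -0.0071]
pos [0.5335 0.2828 0.2473] shift*10 [ 0.5275 -0.108   0.1283] turn [ 0.1109  0.5567 -0.0071]
```

The tongue is under the lip. Now I'll rotate the cover down about it in stages.

Call:
move_arm(
  increments=[
    {"xyz": [0, -0.01, 0], "dr": [0, 0, -0.007]},
    {"xyz": [0.06, -0.02, 0.025], "dr": [0.014, 0.066, -0.007]},
    {"xyz": [0.12, -0.035, 0.045], "dr": [0.028, 0.13, -0.007]},
    {"xyz": [0.18, -0.05, 0.065], "dr": [0.04, 0.2, -0.007]},
    {"xyz": [0.24, -0.06, 0.08], "dr": [0.053, 0.262, -0.007]},
    {"xyz": [0.24, -0.06, 0.08], "dr": [0.053, 0.262, -0.007]},
  ],
)

```text
clock: 9.45
ee_pos: [0.5059, 0.2882, 0.2437]
eef_rot: [0.259, 2.641, -0.061]
ft_force: [-3.5, -1.7, 4.4]
finger_gap: 0.0269
grasp_force: 61.2
```

```bash
python3 - <<'E'
from plan import *
coverpose()
for t,z in((4,37),(2,37.5),(0,38),(-1,37.5)): go(*tcp([-62.5,-1,z],t))
E
```

```text
tongue in box mm [-61.0103  -0.27    36.5048] eul zyx [-0.092  -8.0629  0.1403]
pos [0.5174 0.2857 0.2457] shift*10 [ 0.1146 -0.025   0.0198] turn [0.0212 0.1339 0.0009]
pos [0.5237 0.2844 0.2468] shift*10 [ 0.1775 -0.0374  0.031 ] turn [0.0341 0.1993 0.001 ]
pos [0.53   0.2832 0.2477] shift*10 [ 0.2406 -0.0499  0.0399] turn [0.047  0.2647 0.001 ]
pos [0.5334 0.2825 0.2473] shift*10 [ 0.2748 -0.0566  0.0365] turn [0.0535 0.2974 0.0011]
```

Call:
move_arm(
  increments=[
    {"xyz": [0.06, -0.015, 0.01], "dr": [0.01, 0.067, 0]},
    {"xyz": [0.11, -0.025, 0.02], "dr": [0.021, 0.134, 0]},
    {"xyz": [0.17, -0.037, 0.03], "dr": [0.034, 0.2, 0]},
    {"xyz": [0.235, -0.05, 0.035], "dr": [0.047, 0.265, 0]},
    {"xyz": [0.235, -0.05, 0.035], "dr": [0.047, 0.265, 0]},
  ],
)

```text
clock: 9.95
ee_pos: [0.5284, 0.2843, 0.2473]
eef_rot: [0.269, 2.782, -0.048]
ft_force: [-10.5, -1.5, 12.2]
finger_gap: 0.0266
grasp_force: 64.2
```

```bash
python3 - <<'E'
from plan import *
coverpose();s=robot.sense();print("F in box",box().inv().apply(s["ft_force"]),"torque",box().inv().apply(s["wrist_torque"]))
for t,z in((0,36),(-1,36)): go(*tcp([-62.5,-1,z],t))
E
```

```text
tongue in box mm [-64.4438  -0.3943  38.3027] eul zyx [ 0.0995  0.0424 -0.0081]
F in box [-5.1873 -3.4621 14.921 ] torque [-1.1688  1.3994  0.2078]
pos [0.5307 0.2831 0.2458] shift*10 [ 0.0229 -0.0119 -0.0151] turn [ 0.0011 -0.0017 -0.003 ]
pos [0.5339 0.2824 0.2459] shift*10 [ 0.0553 -0.0184 -0.0138] turn [ 0.0075  0.0311 -0.003 ]
```

Call:
move_arm(
  increments=[
    {"xyz": [0.015, -0.01, -0.01], "dr": [0, 0, 0]},
    {"xyz": [0.02, -0.01, -0.03], "dr": [0, 0.01, 0]},
    {"xyz": [0.03, -0.01, -0.05], "dr": [0, 0.02, 0]},
    {"xyz": [0.03, -0.01, -0.05], "dr": [0, 0.02, 0]},
  ],
)

```text
clock: 10.35
ee_pos: [0.53, 0.284, 0.2471]
eef_rot: [0.27, 2.789, -0.048]
ft_force: [-41.2, -11.0, 54.9]
finger_gap: 0.0266
grasp_force: 71.8
```

```bash
python3 - <<'E'
from plan import *
coverpose();s=robot.sense();print("F in box",box().inv().apply(s["ft_force"]),"torque",box().inv().apply(s["wrist_torque"]))
c=cam("wrist");x=c[0]
import pickle;pickle.dump(c,open("pr.pkl","wb"))
cv2.imwrite("pics/pr.png",cv2.resize(x,(800,500))[:,:,::-1])
E
```

```text
tongue in box mm [-64.2872  -0.3866  37.9515] eul zyx [ 0.1008  0.4697 -0.0382]
F in box [-17.2255 -18.7463  64.723 ] torque [-4.6352  3.8958 -0.2167]
```

View pics/pr.png

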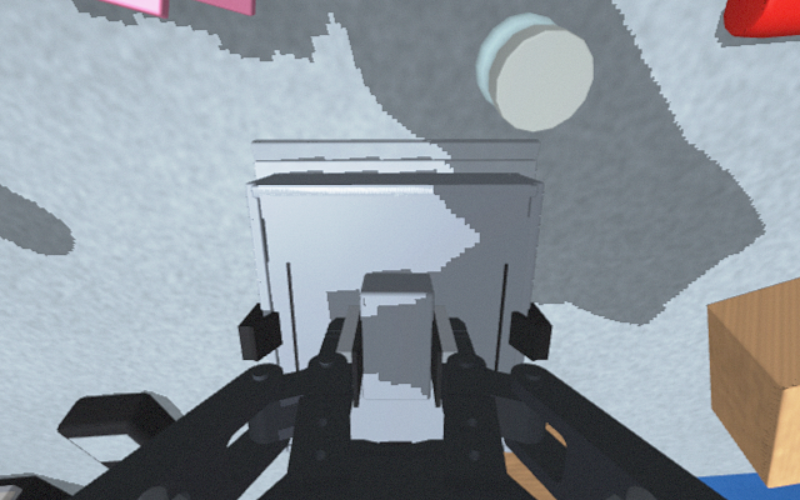

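The view shows the cover's tongue edge under the lip and both side catches, (260,333) and (532,333), over its edges. The force of 65 N suggests it rests on the ledges. I'll unload and open only part way, since the side catches leave little room, then back off and inspect.

Call:
move_arm(
  increments=[
    {"xyz": [-0.02, 0.01, 0.04], "dr": [0, -0.01, 0]},
    {"xyz": [-0.02, 0.01, 0.04], "dr": [0, -0.01, 0]},
  ],
)

```text
clock: 10.6
ee_pos: [0.5291, 0.2841, 0.247]
eef_rot: [0.27, 2.784, -0.049]
ft_force: [-13.0, -3.3, 18.1]
finger_gap: 0.0266
grasp_force: 66.4
```

Call:
move_arm(
  increments=[
    {"xyz": [0, 0, 0], "dr": [0, 0, 0]},
    {"xyz": [0, 0, 0], "dr": [0, 0, 0]},
    {"xyz": [0, 0, 0], "dr": [0, 0, 0]},
    {"xyz": [0, 0, 0], "dr": [0, 0, 0]},
  ],
  jaw=0,
)

```text
clock: 11.0
ee_pos: [0.5299, 0.2828, 0.2448]
eef_rot: [0.271, 2.786, -0.052]
ft_force: [0.1, 0.5, -0.0]
finger_gap: 0.0426
grasp_force: 0.0
```

Call:
move_arm(
  increments=[
    {"xyz": [-0.1, 0.02, 0.28], "dr": [0, 0, 0]},
    {"xyz": [-0.25, 0.05, 0.7], "dr": [0, 0, 0]},
    {"xyz": [-0.25, 0.05, 0.7], "dr": [0, 0, 0]},
    {"xyz": [-0.25, 0.05, 0.7], "dr": [0, 0, 0]},
  ],
)

```text
clock: 11.4
ee_pos: [0.5051, 0.2881, 0.3164]
eef_rot: [0.271, 2.784, -0.049]
ft_force: [-0.0, -0.1, -0.9]
finger_gap: 0.0428
grasp_force: 0.0
```

```bash
python3 - <<'E'
from plan import *
import pickle
s=robot.sense();print(s["ee_pos"],s["ft_force"],s["clock"])
c=cam("wrist");pickle.dump(c,open("after.pkl","wb"))
for n,P in dict(tongue=[[-62,0,40]],plateTop=[[62,-54,40],[62,54,40]],left=[[-5,54,40]],right=[[-5,-54,40]],nose=[[58,0,40.5],[-5,51,40.5],[-5,-51,40.5]],block=[[-30,-14,62],[-30,14,62],[18,-14,62],[18,14,62]]).items():
    print(n,proj(c,BP+box().apply(np.array(P)/1e3)))
cv2.imwrite("pics/after.png",cv2.resize(c[0],(800,500))[:,:,::-1])
E
```

```text
[0.5051 0.2881 0.3164] [-0.0472 -0.1495 -0.8859] 11.4
tongue [[317.7795 141.1276]]
plateTop [[254.9481 286.7756]
 [380.1764 286.8671]]
left [[385.729  213.9774]]
right [[249.6093 213.8714]]
nose [[317.5716 283.1303]
 [382.0791 214.1946]
 [253.262  214.0943]]
block [[297.6984 191.2638]
 [337.8535 191.2957]
 [298.9319 253.0807]
 [336.4286 253.109 ]]
```

View pics/after.png

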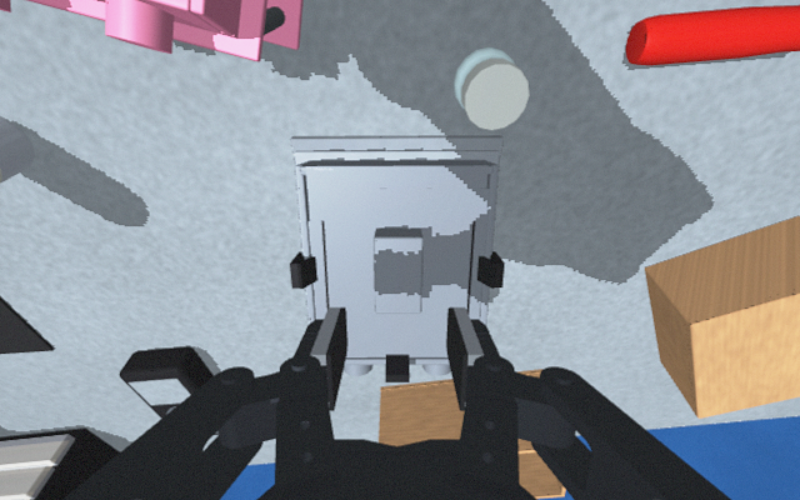

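The view shows the cover seated as predicted, with its far edge at row 358. The catches are over its edges at (302,271), (490,271) and (397,368). To be sure, I'll press beside each catch with closed fingers and use the contact heights as a check, starting at the top.

```bash
cat >> plan.py <<'E'
def tip(x,y,h): # closed fingertips at box (x,y), h mm above z 40
    return BP+box().apply(np.array([x,y,40+h+173])/1e3), box()*F
def tipnow():
    s=robot.sense();r=R.from_rotvec(s["eef_rot"]);p=s["ee_pos"]+r.apply([0,0,.173])
    print("tip box",box().inv().apply(p-BP)*1e3,"F box",box().inv().apply(s["ft_force"]),s["clock"])
E
python3 - <<'E'
from plan import *
tipnow()
for a in((42,0,25),(42,0,0),(42,0,-3)):go(*tip(*a))
print(box().apply(np.eye(3)).T)
E
```

```text
tip box [ -7.7559  -1.9579 117.9768] F box [ 0.7223  0.3781 -0.6821] 11.45
pos [0.568  0.2767 0.2819] shift*10 [ 0.6307 -0.1094 -0.3308] turn [ 0.0037 -0.0113 -0.0001]
pos [0.5763 0.2751 0.2584] shift*10 [ 0.7146 -0.126  -0.5657] turn [ 0.0037 -0.0113 -0.0001]
pos [0.5774 0.2749 0.2556] shift*10 [ 0.7246 -0.128  -0.5939] turn [ 0.0037 -0.0113 -0.0001]
[[ 0.9219  0.1935 -0.3356]
 [-0.1819  0.9811  0.0662]
 [ 0.342   0.      0.9397]]
```

Call:
move_arm(
  increments=[
    {"xyz": [0.63, -0.11, -0.33], "dr": [0, -0.01, 0]},
    {"xyz": [0.63, -0.11, -0.33], "dr": [0, -0.01, 0]},
    {"xyz": [0.63, -0.11, -0.33], "dr": [0, -0.01, 0]},
    {"xyz": [0.63, -0.11, -0.33], "dr": [0, -0.01, 0]},
    {"xyz": [0.63, -0.11, -0.33], "dr": [0, -0.01, 0]},
  ],
  jaw=1,
)

```text
clock: 11.95
ee_pos: [0.5672, 0.2772, 0.2817]
eef_rot: [0.27, 2.782, -0.051]
ft_force: [-1.0, 0.0, -1.0]
finger_gap: 0.0001
grasp_force: 0.0
```

Call:
move_arm(
  increments=[
    {"xyz": [0.04, -0.01, -0.1], "dr": [0, 0, 0]},
    {"xyz": [0.07, -0.015, -0.2], "dr": [0, 0, 0]},
    {"xyz": [0.07, -0.015, -0.2], "dr": [0, 0, 0]},
    {"xyz": [0.07, -0.015, -0.2], "dr": [0, 0, 0]},
  ],
)

```text
clock: 12.35
ee_pos: [0.5747, 0.2752, 0.2616]
eef_rot: [0.271, 2.782, -0.052]
ft_force: [-0.0, 0.6, 0.5]
finger_gap: 0.0004
grasp_force: 0.0
```

```bash
python3 -c "
from plan import *
tipnow()"
```

```text
tip box [41.2799 -0.7242 43.5196] F box [0.0554 0.5742 0.4938] 12.35
```

Call:
move_arm(
  increments=[
    {"xyz": [0.007, -0.001, -0.02], "dr": [0, 0, 0]},
    {"xyz": [0.013, -0.003, -0.04], "dr": [0, 0, 0]},
    {"xyz": [0.018, -0.003, -0.05], "dr": [0, 0, 0]},
    {"xyz": [0.018, -0.003, -0.05], "dr": [0, 0, 0]},
  ],
)

```text
clock: 12.75
ee_pos: [0.5762, 0.2753, 0.2594]
eef_rot: [0.271, 2.781, -0.05]
ft_force: [-14.6, -3.2, 17.9]
finger_gap: -0.0001
grasp_force: 10.3
```

```bash
python3 -c "
from plan import *
tipnow()"
```

```text
tip box [42.1273 -0.0287 40.9405] F box [-6.8152 -5.9441 21.4858] 12.75
```

Call:
move_arm(
  increments=[
    {"xyz": [0.007, -0.001, -0.02], "dr": [0, 0, 0]},
    {"xyz": [0.007, -0.001, -0.02], "dr": [0, 0, 0]},
    {"xyz": [0.007, -0.001, -0.02], "dr": [0, 0, 0]},
  ],
)

```text
clock: 13.05
ee_pos: [0.5763, 0.2753, 0.2592]
eef_rot: [0.272, 2.781, -0.049]
ft_force: [-28.4, -6.9, 34.1]
finger_gap: 0.0002
grasp_force: 20.4
```

```bash
python3 -c "
from plan import *
tipnow()
print('after backing off 25:')
for a in((-5,33,25),(-5,33,3),(-5,-33,25)):go(*tip(*a))"
```

```text
tip box [42.1404  0.0739 40.8263] F box [-13.21   -12.3037  41.1147] 13.05
after backing off 25:
pos [0.531  0.3176 0.2658] shift*10 [-0.4524  0.423   0.0659] turn [ 0.002  -0.0005  0.0003]
pos [0.5384 0.3162 0.2452] shift*10 [-0.3786  0.4084 -0.1408] turn [ 0.002  -0.0005  0.0003]
pos [0.5182 0.2529 0.2658] shift*10 [-0.5801 -0.2246  0.0659] turn [ 0.002  -0.0005  0.0003]
```

The top end is rigidly seated: 41 N with no travel. Now the left side.

Call:
move_arm(
  increments=[
    {"xyz": [-0.11, 0.02, 0.32], "dr": [0, 0, 0]},
    {"xyz": [-0.11, 0.02, 0.32], "dr": [0, 0, 0]},
  ],
)

```text
clock: 13.25
ee_pos: [0.5666, 0.2782, 0.292]
eef_rot: [0.27, 2.776, -0.044]
ft_force: [0.1, 0.6, 0.3]
finger_gap: 0.0002
grasp_force: 0.0
```

Call:
move_arm(
  increments=[
    {"xyz": [-0.37, 0.41, -0.16], "dr": [0, 0, 0]},
    {"xyz": [-0.37, 0.41, -0.16], "dr": [0, 0, 0]},
    {"xyz": [-0.37, 0.41, -0.16], "dr": [0, 0, 0]},
  ],
)

```text
clock: 13.55
ee_pos: [0.5276, 0.3201, 0.2705]
eef_rot: [0.265, 2.783, -0.05]
ft_force: [-0.4, 0.5, 1.2]
finger_gap: -0.0002
grasp_force: 0.0
```

Call:
move_arm(
  increments=[
    {"xyz": [0.04, -0.01, -0.12], "dr": [0, 0, 0]},
    {"xyz": [0.085, -0.017, -0.24], "dr": [0, 0, 0]},
    {"xyz": [0.085, -0.017, -0.24], "dr": [0, 0, 0]},
    {"xyz": [0.085, -0.017, -0.24], "dr": [0, 0, 0]},
  ],
)

```text
clock: 13.95
ee_pos: [0.5386, 0.3149, 0.2462]
eef_rot: [0.274, 2.782, -0.053]
ft_force: [0.1, 0.7, 0.5]
finger_gap: 0.0002
grasp_force: 0.0
```

```bash
python3 -c "
from plan import *
tipnow()"
```

```text
tip box [-4.4568 31.0571 43.8786] F box [0.0858 0.6894 0.4554] 13.95
```

Call:
move_arm(
  increments=[
    {"xyz": [0.01, -0.002, -0.03], "dr": [0, 0, 0]},
    {"xyz": [0.018, -0.003, -0.05], "dr": [0, 0, 0]},
    {"xyz": [0.024, -0.004, -0.07], "dr": [0, 0, 0]},
    {"xyz": [0.024, -0.004, -0.07], "dr": [0, 0, 0]},
  ],
)

```text
clock: 14.35
ee_pos: [0.5397, 0.3159, 0.2434]
eef_rot: [0.272, 2.78, -0.05]
ft_force: [-19.2, -7.7, 27.4]
finger_gap: 0.0001
grasp_force: 16.1
```

```bash
python3 -c "
from plan import *
tipnow()"
```

```text
tip box [-4.2709 32.7402 40.9047] F box [ -6.9175 -11.2448  31.6704] 14.35
```

The left side is home too, at the same height of 40.9. Now the right side.

Call:
move_arm(
  increments=[
    {"xyz": [-0.11, 0.02, 0.32], "dr": [0, 0, 0]},
    {"xyz": [-0.11, 0.02, 0.32], "dr": [0, 0, 0]},
  ],
)

```text
clock: 14.55
ee_pos: [0.5295, 0.3192, 0.2768]
eef_rot: [0.27, 2.777, -0.043]
ft_force: [0.8, 0.6, 0.9]
finger_gap: 0.0002
grasp_force: 0.0
```

Call:
move_arm(
  increments=[
    {"xyz": [-0.125, -0.64, 0], "dr": [0, 0, 0]},
    {"xyz": [-0.125, -0.64, 0], "dr": [0, 0, 0]},
    {"xyz": [-0.125, -0.64, 0], "dr": [0, 0, 0]},
    {"xyz": [-0.125, -0.64, 0], "dr": [0, 0, 0]},
  ],
)

```text
clock: 14.95
ee_pos: [0.517, 0.2537, 0.2725]
eef_rot: [0.272, 2.781, -0.05]
ft_force: [-0.2, 0.3, -1.1]
finger_gap: -0.0
grasp_force: 0.0
```

Call:
move_arm(
  increments=[
    {"xyz": [0.04, -0.01, -0.12], "dr": [0, 0, 0]},
    {"xyz": [0.085, -0.017, -0.24], "dr": [0, 0, 0]},
    {"xyz": [0.085, -0.017, -0.24], "dr": [0, 0, 0]},
    {"xyz": [0.085, -0.017, -0.24], "dr": [0, 0, 0]},
  ],
)

```text
clock: 15.35
ee_pos: [0.5252, 0.2522, 0.247]
eef_rot: [0.27, 2.783, -0.053]
ft_force: [0.4, 0.7, 0.1]
finger_gap: 0.0003
grasp_force: 0.0
```

```bash
python3 -c "
from plan import *
tipnow()"
```

```text
tip box [ -5.2682 -32.8686  44.915 ] F box [0.2291 0.7553 0.0157] 15.35
```

Call:
move_arm(
  increments=[
    {"xyz": [0.01, -0.002, -0.03], "dr": [0, 0, 0]},
    {"xyz": [0.02, -0.003, -0.055], "dr": [0, 0, 0]},
    {"xyz": [0.028, -0.005, -0.08], "dr": [0, 0, 0]},
    {"xyz": [0.028, -0.005, -0.08], "dr": [0, 0, 0]},
  ],
)

```text
clock: 15.75
ee_pos: [0.5273, 0.2521, 0.2433]
eef_rot: [0.271, 2.781, -0.05]
ft_force: [-24.3, -5.6, 32.0]
finger_gap: 0.0001
grasp_force: 19.0
```

```bash
python3 -c "
from plan import *
tipnow()"
```

```text
tip box [ -4.2626 -32.2125  40.7122] F box [-10.4168 -10.2011  37.8663] 15.75
```

All three contact heights agree at 40.7–40.9 mm. The catch edges seen earlier, at columns 253 and 382 and row 284, match the sprung-in nose predictions within about 1 px. I'll back off and hand in.

Call:
move_arm(
  increments=[
    {"xyz": [-0.11, 0.02, 0.32], "dr": [0, 0, 0]},
    {"xyz": [-0.3, 0.06, 0.9], "dr": [0, 0, 0]},
    {"xyz": [-0.3, 0.06, 0.9], "dr": [0, 0, 0]},
    {"xyz": [-0.3, 0.06, 0.9], "dr": [0, 0, 0]},
    {"xyz": [-0.3, 0.06, 0.9], "dr": [0, 0, 0]},
  ],
)

```text
clock: 16.25
ee_pos: [0.4981, 0.2573, 0.3297]
eef_rot: [0.271, 2.781, -0.051]
ft_force: [-0.2, -0.2, -0.0]
finger_gap: 0.0001
grasp_force: 0.0
```

```bash
python3 -c "
from plan import *
s=robot.sense();print(s['ft_force'],s['qvel'],s['clock']);print(robot.finish_job())"
```

```text
[-0.1538 -0.1505 -0.0362] [ 0.0048  0.0263  0.0053  0.0172 -0.0019  0.0004  0.0007] 16.25
the job is handed in; nothing more can be done
None
```

The large cover is home under the lip with all three catches over it, by camera and press checks, and the job was handed in at 16.25 s with no verdict returned; I viewed 11 pictures, one over the limit of 10.

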